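Build up a strap clamp on the square tube

TASK

Set up the strap clamp on the fixture that carries the square tube (not the one with the thin flat bar): stand the wide block in the fixture's scribed square, put the narrow block centred on top of it, lay the slotted strap level over the stud so that it bridges tube and blocks in line with the fixture, then slip the washer and last the clamp nut over the stud onto the strap. Build it in that order, let go of everything, and leave the yellow bottle and the brush where they are.

Things in the scene. Friction and masses are not known exactly. Their poses are not given: they have to be found in the camera images.
- tube_fixture: Fixture to use, fixed: aluminium plate 190 x 70 x 8 mm, upright steel stud (12 mm diameter, tip at z = 98 mm), grey steel square tube, 50 mm, 100 mm long in y, x = 42 to 92 mm, top at z = 58 mm. Origin: stud axis at bench level; x along the plate from stud to tube, z up. Scribed square for the blocks (56 mm, black lines) centred at x = -60, y = 0 mm on the plate top, z = 8 mm.
- bar_fixture: A second fixture, not to be used: same plate and stud, but with a thin flat bar (12 mm high, its top at z = 20 mm) in place of the tube. Fixed; same origin and axes.
- wide_block_mid (a point): Wide steel heel block, 50 x 50 mm, 30 mm high, 0.5 kg, loose on the bench. Point at its centre; x and y square to its sides, z up.
- narrow_block_mid (a point): Narrow steel heel block, 34 x 34 mm, 20 mm high, 0.17 kg, loose on the bench. Point at its centre; x and y square to its sides, z up. On the wide block its top comes level with the tube's top, 58 mm over the bench.
- strap_mid (a point): Flat steel clamp strap, 150 mm long (x), 36 mm wide (y), 12 mm thick, 0.4 kg, with a slot through its middle 30 mm long (x) and 18 mm wide (y). Loose, lying flat on the bench. Point at its centre, in the slot; either end may go on the tube. In place its underside is 58 mm over the bench.
- washer_mid (a point): Thick steel washer, 40 mm outside, 18 mm bore, 10 mm thick, lying flat on the bench. Point at its centre. In place its underside is 70 mm over the bench.
- knob_mid (a point): Clamp nut: knurled round brass nut, 36 mm diameter, 30 mm high, with a smooth 18 mm bore right through it, standing upright on the bench. It slips over the stud and is not turned. Point at its centre. In place its underside is 80 mm over the bench.
- spray_bottle_mid (a point): Bystander: upright yellow bottle with a black cap, 56 mm diameter, 120 mm high; point 60 mm up on its axis. Not to be moved.
- wire_brush_mid (a point): Bystander: hand brush lying on the bench; point in its handle. Not to be moved.
Mind the look-alikes: they are no part of the job. Of the things shaped like the part that bears knob_mid, the brass one is meant. Leave any green or purple look-alike of the part that bears narrow_block_mid alone.

How it is judged:
On the way, in this order (a step that is already met when the one before it is completed fails the run):
1. the wide block stands in the scribed square of the tube fixture (x of wide_block_mid in the frame of tube_fixture between -0.072 and -0.048 m and y of wide_block_mid in the frame of tube_fixture between -0.012 and 0.012 m and z of wide_block_mid in the frame of tube_fixture between 0.02 and 0.026 m and angle between wide_block_mid's own z axis and vertical below 0.06 rad and linear speed of wide_block below 0.03 m/s), for 0.2 s.
2. the narrow block stands on the wide block (horizontal distance between narrow_block_mid and wide_block_mid below 0.012 m and z of narrow_block_mid in the frame of tube_fixture between 0.045 and 0.051 m and angle between narrow_block_mid's own z axis and vertical below 0.06 rad and linear speed of narrow_block below 0.03 m/s), for 0.2 s.
3. the strap lies level over the stud, on the square tube and the narrow block (x of strap_mid in the frame of tube_fixture between -0.015 and 0.015 m and y of strap_mid in the frame of tube_fixture between -0.008 and 0.008 m and z of strap_mid in the frame of tube_fixture between 0.061 and 0.067 m and angle between strap_mid's own z axis and vertical below 0.05 rad and angle between the x axis of strap_mid and the x axis of tube_fixture, either way round below 0.18 rad and linear speed of strap below 0.03 m/s), for 0.2 s.
4. the washer lies flat on the strap, round the stud (x of washer_mid in the frame of tube_fixture between -0.006 and 0.006 m and y of washer_mid in the frame of tube_fixture between -0.006 and 0.006 m and z of washer_mid in the frame of tube_fixture between 0.072 and 0.078 m and angle between washer_mid's own z axis and vertical below 0.08 rad and linear speed of washer below 0.03 m/s), for 0.2 s.
5. the clamp nut stands on the washer, round the stud (x of knob_mid in the frame of tube_fixture between -0.006 and 0.006 m and y of knob_mid in the frame of tube_fixture between -0.006 and 0.006 m and z of knob_mid in the frame of tube_fixture between 0.091 and 0.099 m and angle between knob_mid's own z axis and vertical below 0.08 rad and linear speed of knob below 0.03 m/s), for 0.2 s.
At the end, for the whole second after the job is handed in: Tube fixture: wide block within 12 mm of the scribed square in x and y, narrow on it within 12 mm, strap level (0.05 rad), in line (0.18 rad), 15 mm along and 8 mm across, washer on it and nut on that, within 6 mm of the stud; heights 3 mm (nut 4); all at rest; bystanders within 30 mm (all of step 1 and all of step 2 and all of step 3 and all of step 4 and all of step 5 and distance of each of spray_bottle_mid, wire_brush_mid from where it was at the start of the episode below 0.03 m); the robot touches nothing.
It fails at once if a bystander (bottle, brush) is moved by more than 30 mm (distance of any of spray_bottle_mid, wire_brush_mid from where it was at the start of the episode above 0.03 m).
It also fails if it takes over 141 s, if anything falls off the work surface, if the arm or the gripper's body presses on something with over 40 N, if the wrist force passes 120 N, or if a joint passes its speed limit or range.

ROBOT

A 7-joint arm with a two-finger parallel gripper is mounted at the origin on the work surface. World frame = base frame: x ahead of the robot, y to its left, z up, the work surface at z = 0. Lengths are in m, angles in rad, forces in N, time in s.
With the tool pointing down it reaches from about 0.4 to 0.85 m from the base axis. Payload 10.4 kg.
Tool frame: the origin (TCP) lies on the front face of the gripper's body, between the roots of the fingers; the fingertips stand 73 mm ahead of it and the grasp point (between the pads) lies 54 mm ahead of it; z points along the fingers, y is the line along which they close (so a half turn about z gives the same grasp; the last joint's range is limited). The gripper opens to 85 mm and grips with 20 to 120 N. Pads are 22 mm wide; open, the fingers measure 114 mm over their backs; the gripper's body (76 mm by 85 mm) begins 54 mm behind the grasp point. The pads swing forward as they close: fully open they stand 13 mm farther back than shut.
Start: joints at [1.165, 0.332, -0.065, 1.46, 0.022, 1.35, -0.088], TCP at [0.233, -0.58, 0.304] pointing down, gripper open.
Joint ranges: [-2.6, 2.6], [-0.5, 2.12], [-1.47, 1.34], [0.16, 2.42], [-1.27, 4.41], [0.06, 2.06], [-2.6, 2.6]. Speed limits (rad/s): [2.22, 2.22, 2.79, 2.79, 3.14, 3.14, 3.14].

INTERFACE

Orientations are given as a unit quaternion [x, y, z, w].
In Python, from workcell import manip gives the robot as it stands.
- The arm moves only by the shell command python3 -m jog 'ROWS' [FORCE]. ROWS is JSON, a list of rows, each an object with "grip": the gripper command: -1 is fully open, 1 is shut, values between are in proportion; "slide": the shift along the tool's x, y, z in cm, a list of three; "yaw": the turn about the tool's z in rad. A call has 1 to 8 rows; each row shifts and turns the commanded pose from where the row before left it, along the tool's axes as they then stand; what a row does not reach is not made up. A row lasts 1/10 s, in which the tool goes at most 50 mm and 8.59 degrees, less where a joint would pass 70% of its speed; a pose out of reach is approached as far as the arm can. A call with a gripper value outside its range is refused whole. The fingers move at their own pace and stop on an object; FORCE is the grip in N (left out, the last holds). Time passes only in rows, so rows that do not move let the fingers close. It gives the time, the measured TCP pose, the force, the opening and the grip force at its end, in the units of the state.
- manip.get_obs(): the state, without advancing time (a new reading comes with each control period).
- manip.camera(name): name is "side" or "top" or "wrist"; returns the picture (384x512x3 uint8, blue, green, red); there is no depth.
- manip.calibration(name): a dict with "vfov" (degrees; the focal length in pixels is half the picture's height over the tangent of half this angle, whatever the lens; pixels are square), "cx", "cy" (the principal point, pixels), "camera_from_world" (4x4, takes a point from world to camera coordinates). Camera axes: x right, y down, z forward; pixel columns grow to the right and rows downward; lengths in m; the calibration is good to about 2 mm. A picture is of the moment at which its call begins: read the wrist's pose just before it. calibration takes no time and is no camera call; for the wrist camera it gives the pose at the moment of the call.
- manip.hand_in(): hands the job in; it is judged then, once.
Trained networks look in the newest picture that a camera, given by its name, has taken for a name from the list of things; names that differ only in an ending like _2 or _b are one class to them, and where a whole thing is asked for, a point or a joint stands for the part that bears it (a point fixed in the world has none). Each returns a list of dicts, best first, with "conf" (0 to 1); they miss things now and then, are a little off and sometimes report something else, mostly with a low value. They report only what shows in the picture. A call takes as long as a camera call. They do not tell look-alikes from the thing itself.
- manip.masks_of(thing, camera): "region" (384x512 bool, what is visible of it) and "centre" ([column, row] in pixels, amid what is visible of it).
The state is a dict: "clock": time; "joint_pos": joint angles; "joint_velocities": joint speeds; "tau": joint torques, N m; "position": TCP position; "ee_rot": TCP orientation; "ft_force": force on the tool from outside, world axes, zero at the start; "torque": the same for the moment, N m; "grip_width": opening from 0.0 (shut) to 1.0 (fully open); "grasp_force": force on a finger pad.
Only numpy, scipy, OpenCV 4.12 (cv2) and the standard library are available. Lean on these libraries where they do the work, as an engineer would, in place of code of your own. Each camera call takes 0.05 s, during which the arm holds its last target. There are 200 camera calls.

## Working session

There is one attempt and no reset: what is moved stays moved. The work goes in short steps, Python scripts to look and compute and a shell command to move; the robot and the scene stay as the last step left them, time stands still between calls to the robot, and variables do not carry over. Pictures are saved under pics/ and viewed, at most 18 in all, crops included, and the job is handed in when it is done.

```bash
ls; mkdir -p pics
cat > h.py <<'E'
import numpy as np, cv2
from workcell import manip
from scipy.spatial.transform import Rotation as R
def cal(n):
    c=manip.calibration(n); f=192/np.tan(np.radians(c["vfov"])/2)
    return f,c["cx"],c["cy"],np.array(c["camera_from_world"])
def px2w(n,uv,z,c=None):
    f,cx,cy,T=c or cal(n)
    d=np.array([(uv[0]-cx)/f,(uv[1]-cy)/f,1.]); Ri=T[:3,:3].T
    o=-Ri@T[:3,3]; d=Ri@d
    return o+d*(z-o[2])/d[2]
def w2px(n,p,c=None):
    f,cx,cy,T=c or cal(n)
    q=T[:3,:3]@np.array(p)+T[:3,3]; return np.array([cx+f*q[0]/q[2],cy+f*q[1]/q[2]])
def pose():
    o=manip.get_obs(); return np.array(o["position"]),R.from_quat(o["ee_rot"])
def togo(p,yaw=None):
    """slide (cm, tool axes) to TCP position p"""
    x,r=pose(); return np.round(r.inv().apply(np.array(p)-x)*100,2)
E
python3 - <<'E'
from h import *
o=manip.get_obs(); print(o)
for n in ("top","side"):
    im=manip.camera(n); cv2.imwrite(f"pics/{n}0.png",im); c=manip.calibration(n); print({k:c[k] for k in c})
    if n=="top":
        for t in ["tube_fixture","bar_fixture","wide_block_mid","narrow_block_mid","strap_mid","washer_mid","knob_mid","spray_bottle_mid","wire_brush_mid"]:
            for m in manip.masks_of(t,n):
                print(t,round(m["conf"],2),np.round(m["centre"],1),cv2.minAreaRect(np.argwhere(m["region"])[:,::-1].astype(np.float32)),np.round(px2w(n,m["centre"],0.02),3))
E
```

```text
pics
{'clock': 0.0, 'joint_pos': array([ 1.16541084,  0.33288358, -0.06467881,  1.46097286,  0.02160321,
        1.34987218, -0.08847051]), 'joint_velocities': array([ 0.00024658,  0.00259494,  0.00038754, -0.00044432,  0.00086427,
       -0.00141817,  0.00177827]), 'tau': array([-3.26617801e-04, -6.25443220e+01,  4.89613193e-02, -3.91615462e+01,
        1.62615487e-02,  9.93383175e-03, -6.47299635e-05]), 'position': array([ 0.23332531, -0.57951646,  0.30309342]), 'ee_rot': array([ 9.81736970e-01,  1.90241959e-01, -1.74488044e-04, -6.98803347e-04]), 'ft_force': array([ 0.25164679, -0.25138119,  0.19279434]), 'torque': array([-0.0079018 , -0.00046556,  0.01788522]), 'grasp_force': 0.0, 'grip_width': 0.9997070374640952}
{'vfov': 53.008431451476675, 'cx': 255.7373433208806, 'cy': 195.4416758554862, 'camera_from_world': array([[-0.02490625, -0.99955321,  0.01652445, -0.02935549],
       [-0.99714364,  0.02366043, -0.07172689,  0.49491374],
       [ 0.07130387, -0.01826369, -0.99728742,  1.03994925],
       [ 0.        ,  0.        ,  0.        ,  1.        ]])}
tube_fixture 0.83 [303.8 1
[... 1393 characters left out ...]
5, 173.34999084472656), (20.238576889038086, 29.4091796875), 71.56504821777344) [ 0.545 -0.373  0.02 ]
wire_brush_mid 0.88 [385.2 146.5] ((385.3102111816406, 141.56500244140625), (69.41022491455078, 17.33333969116211), 87.79740142822266) [ 0.622 -0.405  0.02 ]
wire_brush_mid 0.54 [360.8 224.7] ((362.5, 225.0), (12.0, 15.0), 90.0) [ 0.407 -0.327  0.02 ]
{'vfov': 57.538395183356364, 'cx': 250.7628783732349, 'cy': 192.1035960605062, 'camera_from_world': array([[-0.88007902, -0.47417902, -0.0248028 ,  0.4102408 ],
       [-0.21644523,  0.44712024, -0.8678911 ,  0.16235412],
       [ 0.42262558, -0.75844429, -0.49613493,  0.62260169],
       [ 0.        ,  0.        ,  0.        ,  1.        ]])}
```

Run:
```python
import cv2
im=cv2.imread("pics/top0.png"); cv2.imwrite("pics/top0c.png",cv2.resize(im[110:300,80:430],(800,434),interpolation=cv2.INTER_CUBIC))
```

```text
(no output)
```

View pics/top0c.png

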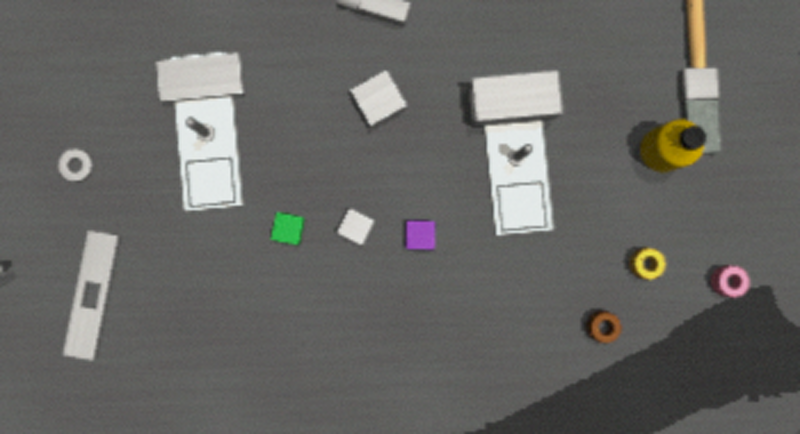

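View pics/side0.png

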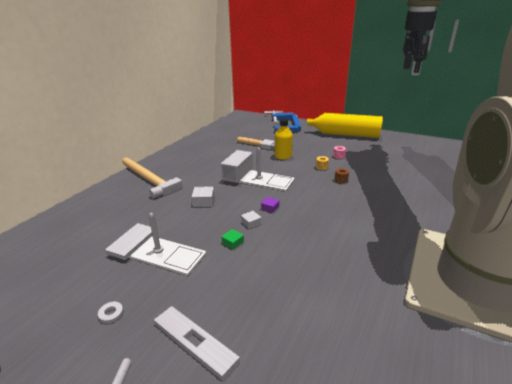

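The top crop (px = 80+0.4375u, 110+0.4378v) shows the tube fixture at about (307,177) px and the bar fixture at (169,167). The wide block is at (245,153) and the strap at (119,239). The washer is at (113,182).

Look-alikes and choices:
- **Narrow block:** green (205,209), steel (235,209), purple (263,212). I choose the steel one.
- **Nuts:** yellow/brass (364,226), brown (344,253), pink (400,233). I choose the yellow/brass one.

Run:
```python
from h import *
P=lambda u,v:(80+u*.4375,110+v*.4378)
for n,uv,z in [("wide",P(379,98),.03),("narrow",P(356,226),.02),("strap",P(91,295),.012),("washer",P(75,165),.01),("knob",P(650,264),.03),("square",P(522,207),.008),("tubetop",P(517,96),.058),("studtip",P(524,150),.098),("studbase",P(518,160),.008)]:
    p=px2w("top",uv,z); print(n,np.round(p,3),togo([p[0],p[1],.25]))
f,cx,cy,T=cal("wrist"); x,r=pose(); Ri=T[:3,:3].T
print(f,cx,cy,"cam in tool",r.inv().apply(-Ri@T[:3,3]-x),"\n",r.as_matrix().T@Ri, "\n",r.as_matrix())
im=cv2.imread("pics/top0.png"); cs=[im[v-20:v+20,u-20:u+20] for u,v in [(364,226),(344,253),(235,209),(307,177)]]
cv2.imwrite("pics/choice.png",cv2.resize(np.hstack(cs),(800,200),interpolation=cv2.INTER_CUBIC))
```

```text
wide [ 0.611 -0.017  0.03 ] [ 56.   -38.13   5.39]
narrow [0.458 0.014 0.02 ] [ 43.03 -46.71   5.39]
strap [0.384 0.332 0.012] [ 48.   -78.95   5.39]
washer [0.54  0.352 0.01 ] [ 63.27 -74.95   5.39]
knob [ 0.404 -0.334  0.03 ] [ 25.02 -16.43   5.39]
square [ 0.477 -0.187  0.008] [ 37.23 -27.31   5.39]
tubetop [ 0.604 -0.178  0.058] [ 49.39 -23.4    5.39]
studtip [ 0.536 -0.178  0.098] [ 43.05 -25.99   5.39]
studbase [ 0.534 -0.184  0.008] [ 42.68 -25.43   5.39]
272.8357413146992 251.61768939915964 191.71937545983434 cam in tool [ 0.08150332 -0.00081545 -0.07000432] 
 [[-2.92696804e-04 -9.47986003e-01 -3.18311879e-01]
 [ 9.99999882e-01 -4.00909143e-04  2.74446202e-04]
 [-3.87785300e-04 -3.18311761e-01  9.47986008e-01]] 
 [[ 9.27637656e-01  3.73481424e-01  7.31953795e-05]
 [ 3.73481428e-01 -9.27637655e-01 -6.49203967e-05]
 [ 4.36522280e-05  8.75597195e-05 -9.99999995e-01]]
```

View pics/choice.png

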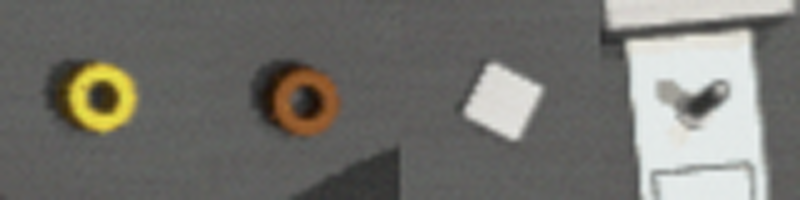

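The crop confirms it: yellow is the brass nut, brown is copper, and the pale steel narrow block is the right one. Next I move over the wide block.

```bash
python3 -m jog '[{"grip":-1,"slide":[4,-2.72,0],"yaw":0},{"grip":-1,"slide":[4,-2.72,0],"yaw":0},{"grip":-1,"slide":[4,-2.72,0],"yaw":0},{"grip":-1,"slide":[4,-2.72,0],"yaw":0},{"grip":-1,"slide":[4,-2.72,0],"yaw":0},{"grip":-1,"slide":[4,-2.72,0],"yaw":0},{"grip":-1,"slide":[4,-2.72,0],"yaw":0},{"grip":-1,"slide":[4,-2.72,0],"yaw":0}]' 60
python3 -m jog '[{"grip":-1,"slide":[4,-2.72,0.5],"yaw":0},{"grip":-1,"slide":[4,-2.72,0.5],"yaw":0},{"grip":-1,"slide":[4,-2.72,0.5],"yaw":0},{"grip":-1,"slide":[4,-2.72,0.5],"yaw":0},{"grip":-1,"slide":[4,-2.72,0.5],"yaw":0},{"grip":-1,"slide":[4,-2.72,0.5],"yaw":0},{"grip":-1,"slide":[0,0,0],"yaw":-0.1},{"grip":-1,"slide":[0,0,0],"yaw":-0.1}]'
cat >> h.py <<'E'
def heading(r): 
    m=r.as_matrix(); return np.arctan2(m[1,0],m[0,0])
def look(name,things,save=True):
    """wrist picture; things: list of (name, z of seen top face)"""
    c=cal("wrist"); im=manip.camera("wrist"); 
    if save: cv2.imwrite(f"pics/{name}.png",im)
    x,r=pose(); print("tcp",np.round(x,4),"heading",round(heading(r),3))
    for t,z in things:
        for m in manip.masks_of(t,"wrist"):
            cn=max(cv2.findContours(m["region"].astype(np.uint8),0,1)[0],key=cv2.contourArea)[:,0,:]
            w=np.array([px2w("wrist",q,z,c)[:2] for q in cn],np.float32)
            (cxy,s,a)=cv2.minAreaRect(w)
            a=np.radians(a); bx=cv2.boxPoints((cxy,s,np.degrees(a))); e=bx[1]-bx[0]; e2=bx[2]-bx[1]
            e=e if np.hypot(*e)>np.hypot(*e2) else e2
            print(t,round(m["conf"],2),"px",np.round(m["centre"]),"box centre",np.round(cxy,4),"size",np.round(s,4),"long-axis heading",round(float(np.arctan2(e[1],e[0])),3))
    return im,c
E
python3 - <<'E'
from h import *
look("w1",[("wide_block_mid",.03),("tube_fixture",.058),("narrow_block_mid",.02)])
E
```

```text
clock: 1.35
position: [0.4498, -0.2566, 0.3043]
ee_rot: [0.982, 0.19, 0.0, 0.0]
ft_force: [-0.1, -0.4, 0.4]
grip_width: 1.003
grasp_force: 0.0
clock: 2.15
position: [0.6111, -0.0152, 0.2734]
ee_rot: [0.957, 0.291, -0.0, -0.001]
ft_force: [0.4, -0.6, 0.1]
grip_width: 1.001
grasp_force: 0.0
tcp [ 0.6109 -0.0164  0.2735] heading 0.594
wide_block_mid 0.92 px [252. 171.] box centre [ 0.6134 -0.0132] size [0.054  0.0497] long-axis heading 0.493
tube_fixture 0.6 px [328. 261.] box centre [ 0.5634 -0.1692] size [0.1632 0.1236] long-axis heading 0.085
narrow_block_mid 0.78 px [176. 240.] box centre [0.4642 0.0162] size [0.037  0.0396] long-axis heading -0.48
narrow_block_mid 0.63 px [213. 281.] box centre [ 0.4518 -0.0589] size [0.0393 0.046 ] long-axis heading -0.047
narrow_block_mid 0.6 px [120. 218.] box centre [0.4637 0.096 ] size [0.0341 0.0459] long-axis heading -0.222
```

View pics/w1.png

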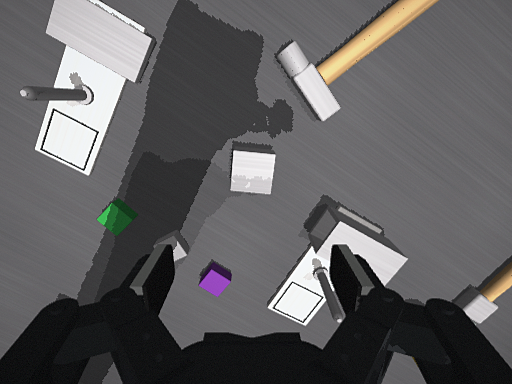

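The block is centred under the tool at (252,171), square to it. I descend and grip.

```bash
python3 -m jog '[{"grip":-1,"slide":[0.2,0.1,4.9],"yaw":0},{"grip":-1,"slide":[0,0,4.9],"yaw":0},{"grip":-1,"slide":[0,0,4.9],"yaw":0},{"grip":-1,"slide":[0,0,3],"yaw":0},{"grip":-1,"slide":[0,0,1.7],"yaw":0},{"grip":-1,"slide":[0,0,0],"yaw":0},{"grip":1,"slide":[0,0,0],"yaw":0},{"grip":1,"slide":[0,0,0],"yaw":0}]' 60
python3 -m jog '[{"grip":1,"slide":[0,0,0],"yaw":0},{"grip":1,"slide":[0,0,0],"yaw":0},{"grip":1,"slide":[0,0,0],"yaw":0},{"grip":1,"slide":[0,0,0],"yaw":0},{"grip":1,"slide":[0,0,-4],"yaw":0},{"grip":1,"slide":[0,0,-4.9],"yaw":0},{"grip":1,"slide":[0,0,-3],"yaw":0},{"grip":1,"slide":[0,0,0],"yaw":0}]'
```

```text
clock: 3.15
position: [0.6142, -0.0171, 0.0822]
ee_rot: [0.958, 0.287, 0.002, 0.001]
ft_force: [0.5, -0.4, 1.1]
grip_width: 0.693
grasp_force: 0.0
clock: 3.95
position: [0.6151, -0.0168, 0.2049]
ee_rot: [0.958, 0.287, 0.004, 0.002]
ft_force: [0.5, 1.2, -3.0]
grip_width: 0.569
grasp_force: 64.8
```

```bash
python3 -m jog '[{"grip":1,"slide":[-4.18,1.32,0],"yaw":0},{"grip":1,"slide":[-4.18,1.32,0],"yaw":0},{"grip":1,"slide":[-4.18,1.32,0],"yaw":0},{"grip":1,"slide":[-4.18,1.32,0],"yaw":0},{"grip":1,"slide":[-4.18,1.32,0],"yaw":0.128},{"grip":1,"slide":[0,0,0],"yaw":0.128},{"grip":1,"slide":[0,0,0],"yaw":0.128},{"grip":1,"slide":[0,0,0],"yaw":0.128}]'
python3 -m jog '[{"grip":1,"slide":[0,0,0],"yaw":0},{"grip":1,"slide":[0,0,0],"yaw":0}]'
python3 - <<'E'
from h import *
im,c=look("w2",[("wide_block_mid",.16),("tube_fixture",.058)])
x,r=pose()
print(c[3].tolist())
cv2.imwrite("pics/w2b.png",cv2.resize(im[:300,80:440],None,fx=2,fy=2,interpolation=cv2.INTER_CUBIC))
E
```

```text
clock: 4.75
position: [0.4739, -0.1875, 0.1983]
ee_rot: [0.999, 0.032, -0.0, -0.0]
ft_force: [-0.4, 0.6, -3.9]
grip_width: 0.573
grasp_force: 64.7
clock: 4.95
position: [0.4744, -0.187, 0.1985]
ee_rot: [0.999, 0.037, -0.0, -0.0]
ft_force: [0.4, -0.8, -4.4]
grip_width: 0.572
grasp_force: 64.8
tcp [ 0.4745 -0.1871  0.1986] heading 0.075
wide_block_mid 0.59 px [252. 255.] box centre [ 0.4874 -0.1857] size [0.0533 0.044 ] long-axis heading 0.021
tube_fixture 0.55 px [254.  67.] box centre [ 0.5459 -0.1812] size [0.1438 0.0998] long-axis heading 0.074
[[0.07431275507882623, -0.9972349479748253, 0.0002701300508706534, -0.2212182322439304], [-0.9452015964440026, -0.070348930845399, 0.3188180829385633, 0.42676187897358747], [-0.3179175309924033, -0.023947577467444765, -0.947815887723527, 0.42669733875805577], [0.0, 0.0, 0.0, 1.0]]
```

View pics/w2b.png

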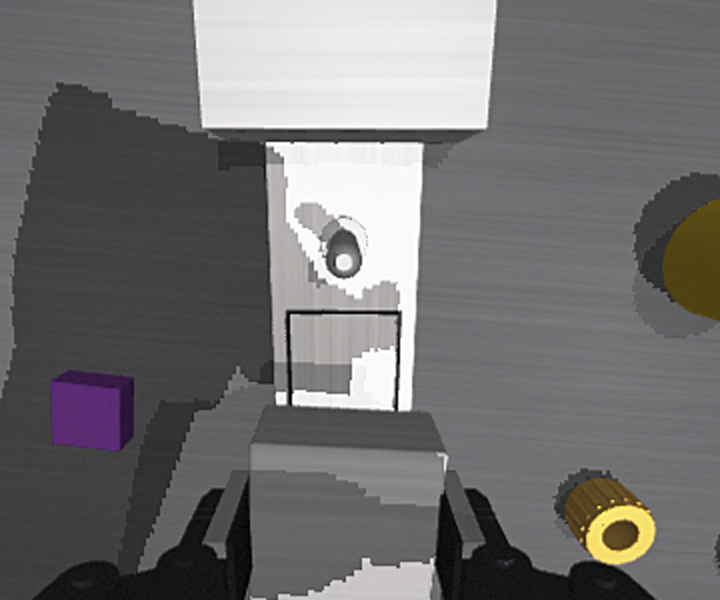

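The crop shows the stud tip at px (252,131), the tube's near top edge from (181,64) to (323,65), and the scribed square's far line from (223,156) to (280,156). The held block's front top edge runs from (204,223) to (303,225). The brass nut at crop (610,540) is knurled brass, which confirms the nut choice.

Run:
```python
from h import *
c=cal("wrist"); P=lambda u,v:(80+u/2,v/2)
q=lambda u,v,z: px2w("wrist",P(u,v),z,c)
x,r=pose(); h=heading(r)
a,b=q(204,128,.058),q(488,130,.058); s1,s2=q(287,313,.008),q(401,313,.008); t=q(344,262,.098)
pl,pr=q(267,142,.008),q(423,142,.008);pl2,pr2=q(277,404,.008),q(412,404,.008)
e=a-b; yaw=np.arctan2(-e[0],e[1]); print("tube edge yaw",yaw,"len",np.hypot(*e[:2])); 
d=(pl+pr)/2-(pl2+pr2)/2; print("plate yaw",np.arctan2(d[1],d[0]),"w",np.hypot(*(pl-pr)[:2]))
e=s1-s2; print("sq edge yaw",np.arctan2(-e[0],e[1]),"len",np.hypot(*e[:2]))
u=np.array([np.cos(yaw),np.sin(yaw)]); 
print("stud: tip",t[:2],"from tube",((a+b)/2)[:2]-.042*u,"from sq",((s1+s2)/2)[:2]+.032*u)
f=(q(249,446,x[2]-.052)+q(447,450,x[2]-.052))/2; print("block centre",f[:2]-.025*np.array([np.cos(h),np.sin(h)]),"tcp",x,h)
```

```text
tube edge yaw 0.0665280102748728 len 0.10002330997945832
plate yaw 0.07186730309427962 w 0.06845145544142137
sq edge yaw 0.07285311703634782 len 0.055068813591503764
stud: tip [ 0.53773677 -0.18215449] from tube [ 0.53753218 -0.18268431] from sq [ 0.53609431 -0.1826436 ]
block centre [ 0.47327382 -0.18782697] tcp [ 0.47463832 -0.18714255  0.1987061 ] 0.07324892946644432
```

```bash
python3 -m jog '[{"grip":1,"slide":[0.4,0,4.5],"yaw":0},{"grip":1,"slide":[0,0,3.5],"yaw":0},{"grip":1,"slide":[0,0,1.7],"yaw":0},{"grip":1,"slide":[0,0,0.7],"yaw":0},{"grip":1,"slide":[0,0,0],"yaw":0},{"grip":1,"slide":[0,0,0],"yaw":0}]'
```

```text
clock: 5.7
position: [0.4795, -0.1872, 0.096]
ee_rot: [0.999, 0.036, 0.001, 0.0]
ft_force: [0.2, -0.2, -3.3]
grip_width: 0.575
grasp_force: 64.7
```

```bash
python3 -m jog '[{"grip":1,"slide":[-0.1,0,0.3],"yaw":0},{"grip":1,"slide":[0,0,0.3],"yaw":0},{"grip":1,"slide":[0,0,0],"yaw":0},{"grip":1,"slide":[0,0,0],"yaw":0}]'
```

```text
clock: 6.1
position: [0.4783, -0.1874, 0.0906]
ee_rot: [0.999, 0.035, 0.001, 0.001]
ft_force: [-6.2, 1.5, 12.3]
grip_width: 0.578
grasp_force: 66.3
```

```bash
python3 -m jog '[{"grip":-1,"slide":[0,0,0],"yaw":0},{"grip":-1,"slide":[0,0,0],"yaw":0},{"grip":-1,"slide":[0,0,0],"yaw":0},{"grip":-1,"slide":[0,0,-2],"yaw":0},{"grip":-1,"slide":[0,0,-4.5],"yaw":0},{"grip":-1,"slide":[0,0,-4.5],"yaw":0},{"grip":-1,"slide":[0,0,-2],"yaw":0},{"grip":-1,"slide":[0,0,0],"yaw":0}]'
python3 - <<'E'
from h import *
look("w3",[("wide_block_mid",.038)])
E
python3 -m jog '[{"grip":-0.2,"slide":[-0.1,-4.06,0],"yaw":0},{"grip":-0.2,"slide":[-0.1,-4.06,0],"yaw":0},{"grip":-0.2,"slide":[-0.1,-4.06,0],"yaw":0},{"grip":-0.2,"slide":[-0.1,-4.06,0],"yaw":0},{"grip":-0.2,"slide":[-0.1,-4.06,0],"yaw":0.137},{"grip":-0.2,"slide":[0,0,0],"yaw":0.137},{"grip":-0.2,"slide":[0,0,0],"yaw":0.137},{"grip":-0.2,"slide":[0,0,0],"yaw":0.137}]'
python3 -m jog '[{"grip":-0.2,"slide":[0,0,0],"yaw":0}]'
python3 - <<'E'
from h import *
im,c=look("w4",[("narrow_block_mid",.02)])
a=cv2.resize(cv2.imread("pics/w3.png")[100:340,130:380],(400,384)); b=cv2.resize(im[100:340,130:380],(400,384))
cv2.imwrite("pics/w34.png",np.hstack([a,b]))
E
```

```text
clock: 6.9
position: [0.4793, -0.1875, 0.2225]
ee_rot: [0.999, 0.035, 0.003, 0.001]
ft_force: [0.3, 0.1, -0.4]
grip_width: 0.999
grasp_force: 0.0
tcp [ 0.4784 -0.1873  0.2203] heading 0.071
wide_block_mid 0.8 px [251. 186.] box centre [ 0.4799 -0.1867] size [0.0554 0.0495] long-axis heading 0.012
clock: 7.8
position: [0.4577, 0.0148, 0.2174]
ee_rot: [0.971, -0.238, -0.001, 0.0]
ft_force: [0.5, 0.1, -0.1]
grip_width: 0.595
grasp_force: 0.0
clock: 7.9
position: [0.4578, 0.0146, 0.2176]
ee_rot: [0.972, -0.236, -0.001, 0.0]
ft_force: [0.2, 0.2, 0.1]
grip_width: 0.598
grasp_force: 0.0
tcp [0.4579 0.0146 0.2177] heading -0.472
narrow_block_mid 0.8 px [182. 216.] box centre [0.4596 0.0945] size [0.0388 0.0389] long-axis heading -0.202
narrow_block_mid 0.66 px [321. 156.] box centre [ 0.4482 -0.0604] size [0.0351 0.0371] long-axis heading -0.049
narrow_block_mid 0.62 px [247. 183.] box centre [0.4601 0.0146] size [0.0336 0.0383] long-axis heading -0.478
```

View pics/w34.png

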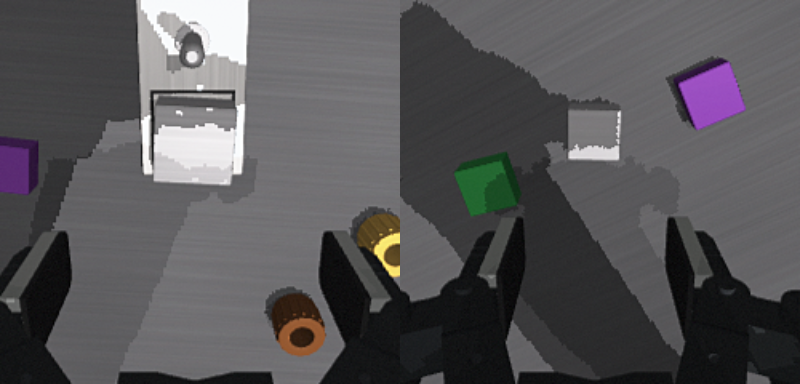

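Left half: the wide block sits inside the scribed lines. Right half: the steel narrow block is centred and square under the open gripper at px (247,183), with green left and purple right, both clear.

```bash
python3 -m jog '[{"grip":-0.2,"slide":[0,0,4.5],"yaw":0},{"grip":-0.2,"slide":[0,0,4.5],"yaw":0},{"grip":-0.2,"slide":[0,0,3],"yaw":0},{"grip":-0.2,"slide":[0,0,2.1],"yaw":0},{"grip":-0.2,"slide":[0,0,0],"yaw":0},{"grip":-0.2,"slide":[0,0,0],"yaw":0},{"grip":1,"slide":[0,0,0],"yaw":0},{"grip":1,"slide":[0,0,0],"yaw":0}]' 50
python3 -m jog '[{"grip":1,"slide":[0,0,0],"yaw":0},{"grip":1,"slide":[0,0,0],"yaw":0},{"grip":1,"slide":[0,0,0],"yaw":0}]'
```

```text
clock: 8.8
position: [0.4594, 0.0146, 0.0795]
ee_rot: [0.972, -0.235, 0.001, -0.0]
ft_force: [-1.5, 1.1, 4.2]
grip_width: 0.38
grasp_force: 49.9
clock: 9.1
position: [0.4594, 0.0146, 0.0795]
ee_rot: [0.972, -0.235, 0.001, -0.0]
ft_force: [-1.1, -0.1, 6.2]
grip_width: 0.383
grasp_force: 50.2
```

```bash
python3 -m jog '[{"grip":1,"slide":[0,0,-4],"yaw":0},{"grip":1,"slide":[0,0,-4.5],"yaw":0},{"grip":1,"slide":[0,0,-3.5],"yaw":0},{"grip":1,"slide":[0,0,0],"yaw":-0.137},{"grip":1,"slide":[0,0,0],"yaw":-0.137},{"grip":1,"slide":[0,0,0],"yaw":-0.137},{"grip":1,"slide":[0,0,0],"yaw":-0.137},{"grip":1,"slide":[0,4.05,0],"yaw":0}]'
python3 -m jog '[{"grip":1,"slide":[0.1,4.05,0],"yaw":0},{"grip":1,"slide":[0.1,4.05,0],"yaw":0},{"grip":1,"slide":[0.1,4.05,0],"yaw":0},{"grip":1,"slide":[0.2,4.05,0],"yaw":0},{"grip":1,"slide":[0,0,0],"yaw":0},{"grip":1,"slide":[0,0,0],"yaw":0}]'
python3 - <<'E'
from h import *
im,c=look("w5",[("narrow_block_mid",.141),("wide_block_mid",.038)])
print("togo",togo([.4787,-.1868,.120]))
E
```

```text
clock: 9.9
position: [0.4617, -0.0218, 0.1992]
ee_rot: [0.999, 0.043, 0.001, -0.0]
ft_force: [1.6, -0.4, -1.3]
grip_width: 0.386
grasp_force: 50.8
clock: 10.5
position: [0.4781, -0.1877, 0.1985]
ee_rot: [0.999, 0.036, 0.0, 0.0]
ft_force: [0.4, 1.3, -1.9]
grip_width: 0.383
grasp_force: 50.8
tcp [ 0.4782 -0.1865  0.1984] heading 0.073
narrow_block_mid 0.92 px [251. 250.] box centre [ 0.4814 -0.1864] size [0.0411 0.0329] long-axis heading 0.083
narrow_block_mid 0.7 px [127. 211.] box centre [ 0.5028 -0.1218] size [0.021  0.0209] long-axis heading 1.538
wide_block_mid 0.79 px [249. 190.] box centre [ 0.481  -0.1865] size [0.0539 0.0502] long-axis heading 0.013
togo [0.03 0.11 7.84]
```

```bash
python3 -m jog '[{"grip":1,"slide":[0,0.1,3.5],"yaw":0},{"grip":1,"slide":[0,0,2.5],"yaw":0},{"grip":1,"slide":[0,0,1.5],"yaw":0},{"grip":1,"slide":[0,0,0.4],"yaw":0},{"grip":1,"slide":[0,0,0],"yaw":0},{"grip":1,"slide":[0,0,0],"yaw":0}]'
```

```text
clock: 11.25
position: [0.479, -0.188, 0.1201]
ee_rot: [0.999, 0.036, 0.001, 0.0]
ft_force: [1.8, 0.6, -1.2]
grip_width: 0.383
grasp_force: 50.8
```

```bash
python3 -m jog '[{"grip":1,"slide":[-0.1,-0.05,0.3],"yaw":0},{"grip":1,"slide":[0,0,0],"yaw":0},{"grip":1,"slide":[0,0,0],"yaw":0}]'
python3 -m jog '[{"grip":-0.5,"slide":[0,0,0],"yaw":0},{"grip":-0.5,"slide":[0,0,0],"yaw":0},{"grip":-1,"slide":[0,0,0],"yaw":0},{"grip":-1,"slide":[0,0,-2],"yaw":0},{"grip":-1,"slide":[0,0,-4.5],"yaw":0},{"grip":-1,"slide":[0,0,-4.5],"yaw":0},{"grip":-1,"slide":[0,0,0],"yaw":0}]'
python3 - <<'E'
from h import *
look("w6",[("wide_block_mid",.038),("narrow_block_mid",.058)])
E
python3 -m jog '[{"grip":-1,"slide":[-0.52,-4.77,0],"yaw":0},{"grip":-1,"slide":[-0.52,-4.77,0],"yaw":0},{"grip":-1,"slide":[-0.52,-4.77,0],"yaw":0},{"grip":-1,"slide":[-0.52,-4.77,0],"yaw":0},{"grip":-1,"slide":[-0.52,-4.77,0],"yaw":0},{"grip":-1,"slide":[-0.52,-4.77,0],"yaw":0},{"grip":-1,"slide":[-0.52,-4.77,0],"yaw":0},{"grip":-1,"slide":[-0.52,-4.77,0],"yaw":0}]'
python3 -m jog '[{"grip":-1,"slide":[-0.52,-4.77,0],"yaw":0},{"grip":-1,"slide":[-0.52,-4.77,0],"yaw":0},{"grip":-1,"slide":[-0.52,-4.77,0],"yaw":0},{"grip":-1,"slide":[0,0,0],"yaw":0.13},{"grip":-1,"slide":[0,0,0],"yaw":0.13},{"grip":-1,"slide":[0,0,0],"yaw":0},{"grip":-1,"slide":[0,0,0],"yaw":0}]'
python3 - <<'E'
from h import *
im,c=look("w7",[("strap_mid",.012),("washer_mid",.01)])
a=cv2.resize(cv2.imread("pics/w6.png")[60:300,130:380],(400,384)); b=cv2.resize(im,(400,384))
cv2.imwrite("pics/w67.png",np.hstack([a,b]))
E
```

```text
clock: 11.55
position: [0.4783, -0.1879, 0.1175]
ee_rot: [0.999, 0.036, 0.001, 0.001]
ft_force: [-0.9, -0.9, 6.4]
grip_width: 0.382
grasp_force: 51.7
clock: 12.25
position: [0.4797, -0.1882, 0.232]
ee_rot: [0.999, 0.036, 0.004, 0.002]
ft_force: [0.3, -0.2, -0.8]
grip_width: 0.997
grasp_force: 0.0
tcp [ 0.4785 -0.188   0.229 ] heading 0.073
wide_block_mid 0.75 px [248. 171.] box centre [ 0.4801 -0.187 ] size [0.0548 0.0504] long-axis heading 0.02
narrow_block_mid 0.96 px [135. 202.] box centre [ 0.4641 -0.0799] size [0.0345 0.0356] long-axis heading -0.037
narrow_block_mid 0.94 px [  7. 185.] box centre [0.4716 0.0385] size [0.0141 0.036 ] long-axis heading -0.205
clock: 13.2
position: [0.4067, 0.1913, 0.2248]
ee_rot: [0.999, 0.036, -0.001, 0.0]
ft_force: [0.9, -0.8, 0.7]
grip_width: 1.002
grasp_force: 0.0
clock: 13.9
position: [0.3803, 0.331, 0.2195]
ee_rot: [0.999, -0.045, -0.003, 0.007]
ft_force: [0.1, -0.9, 0.1]
grip_width: 1.0
grasp_force: 0.0
tcp [0.3805 0.331  0.2199] heading -0.091
strap_mid 0.55 px [244. 162.] box centre [0.3834 0.3337] size [0.0372 0.1505] long-axis heading -0.194
washer_mid 0.91 px [210.  18.] box centre [0.5323 0.3539] size [0.0387 0.0269] long-axis heading 1.485
```

View pics/w67.png

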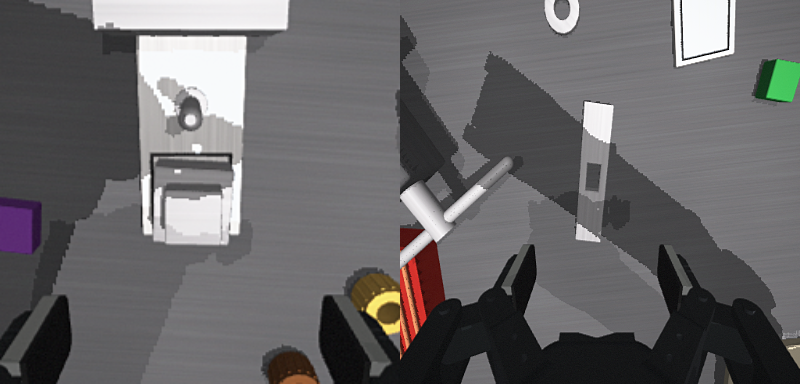

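Left: the narrow block is centred on the wide one. Right: the strap is at px (244,162) with its slot centre at about crop (593,177). A stray handle tip at crop (515,160) is about 7 cm away, so I use a narrow opening. The yaw fell short, so I check the joints.

```bash
python3 - <<'E'
from h import *
o=manip.get_obs(); print(np.round(o["joint_pos"],3)); x,r=pose(); print("tilt",np.round(r.as_matrix()[:,2],4), togo([.3834,.3337,.0765]))
E
python3 -m jog '[{"grip":-0.2,"slide":[0,0,0],"yaw":0.1},{"grip":-0.2,"slide":[0,0,0],"yaw":0},{"grip":-0.2,"slide":[0,0,0],"yaw":0}]'
python3 - <<'E'
from h import *
o=manip.get_obs(); print(np.round(o["joint_pos"],3)); x,r=pose(); print(heading(r),"tilt",np.round(r.as_matrix()[:,2],4), togo([.3834,.3337,.0765]))
E
```

```text
[-0.137  0.215 -0.739  1.841  0.162  1.159 -2.594]
tilt [-0.0056 -0.0126 -0.9999] [ 0.27 -0.52 14.37]
clock: 14.35
position: [0.3805, 0.3303, 0.2168]
ee_rot: [0.998, -0.061, -0.003, 0.011]
ft_force: [-0.4, 0.8, 0.6]
grip_width: 0.599
grasp_force: 0.0
[-0.294  0.195 -0.566  1.848  0.122  1.153 -2.597]
-0.12265117014221603 tilt [-0.0083 -0.0215 -0.9997] [ 0.33 -0.69 14.02]
```

Joint 7 is at its limit, so I use the half-turn grasp instead.

```bash
R='{"grip":-0.2,"slide":[0,0,0],"yaw":-0.14}'
python3 -m jog '[{"grip":-0.2,"slide":[0,0,0],"yaw":-0.14},{"grip":-0.2,"slide":[0,0,0],"yaw":-0.14},{"grip":-0.2,"slide":[0,0,0],"yaw":-0.14},{"grip":-0.2,"slide":[0,0,0],"yaw":-0.14},{"grip":-0.2,"slide":[0,0,0],"yaw":-0.14},{"grip":-0.2,"slide":[0,0,0],"yaw":-0.14},{"grip":-0.2,"slide":[0,0,0],"yaw":-0.14},{"grip":-0.2,"slide":[0,0,0],"yaw":-0.14}]'
python3 -m jog '[{"grip":-0.2,"slide":[0,0,0],"yaw":-0.14},{"grip":-0.2,"slide":[0,0,0],"yaw":-0.14},{"grip":-0.2,"slide":[0,0,0],"yaw":-0.14},{"grip":-0.2,"slide":[0,0,0],"yaw":-0.14},{"grip":-0.2,"slide":[0,0,0],"yaw":-0.14},{"grip":-0.2,"slide":[0,0,0],"yaw":-0.14},{"grip":-0.2,"slide":[0,0,0],"yaw":-0.14},{"grip":-0.2,"slide":[0,0,0],"yaw":-0.14}]'
python3 -m jog '[{"grip":-0.2,"slide":[0,0,0],"yaw":-0.14},{"grip":-0.2,"slide":[0,0,0],"yaw":-0.14},{"grip":-0.2,"slide":[0,0,0],"yaw":-0.14},{"grip":-0.2,"slide":[0,0,0],"yaw":-0.14},{"grip":-0.2,"slide":[0,0,0],"yaw":-0.14},{"grip":-0.2,"slide":[0,0,0],"yaw":-0.14},{"grip":-0.2,"slide":[0,0,0],"yaw":0},{"grip":-0.2,"slide":[0,0,0],"yaw":0}]'
python3 - <<'E'
from h import *
look("w8",[("strap_mid",.012)])
o=manip.get_obs(); print(np.round(o["joint_pos"],3)); x,r=pose(); print(heading(r),"tilt",np.round(r.as_matrix()[:,2],4), togo([.3834,.3337,.0765]))
E
```

```text
clock: 15.15
position: [0.3808, 0.3301, 0.217]
ee_rot: [0.877, 0.48, -0.009, 0.007]
ft_force: [0.5, -0.7, 0.1]
grip_width: 0.601
grasp_force: 0.0
clock: 15.95
position: [0.3808, 0.33, 0.2172]
ee_rot: [0.488, 0.873, -0.011, 0.001]
ft_force: [-0.4, -1.0, 0.2]
grip_width: 0.599
grasp_force: 0.0
clock: 16.75
position: [0.3809, 0.3299, 0.217]
ee_rot: [0.095, 0.995, -0.011, -0.003]
ft_force: [-0.0, -0.6, 0.2]
grip_width: 0.599
grasp_force: 0.0
tcp [0.3809 0.3299 0.2169] heading 2.951
strap_mid 0.76 px [260. 173.] box centre [0.3827 0.3335] size [0.0379 0.1509] long-axis heading -0.191
[ 0.027  0.272 -0.938  1.834  0.244  1.177  0.388]
2.9520648888784566 tilt [-0.0085 -0.0211 -0.9997] [-0.23  0.73 14.02]
```

```bash
python3 -m jog '[{"grip":-0.2,"slide":[-0.25,0.85,4.5],"yaw":0},{"grip":-0.2,"slide":[0,0,4.5],"yaw":0},{"grip":-0.2,"slide":[0,0,3],"yaw":0},{"grip":-0.2,"slide":[0,0,1.6],"yaw":0},{"grip":-0.2,"slide":[0,0,0.6],"yaw":0},{"grip":-0.2,"slide":[0,0,0],"yaw":0},{"grip":-0.2,"slide":[0,0,0],"yaw":0}]'
python3 - <<'E'
from h import *
x,r=pose();print(togo([.3834,.335,.074]), x)
E
```

```text
clock: 17.55
position: [0.3842, 0.3355, 0.0759]
ee_rot: [0.093, 0.996, -0.01, -0.003]
ft_force: [-0.2, -0.1, 0.9]
grip_width: 0.601
grasp_force: 0.0
[ 0.07 -0.06  0.19] [0.3842192  0.33554636 0.07592197]
```

```bash
python3 -m jog '[{"grip":-0.2,"slide":[0.1,0,0.1],"yaw":0},{"grip":1,"slide":[0,0,0],"yaw":0},{"grip":1,"slide":[0,0,0],"yaw":0},{"grip":1,"slide":[0,0,0],"yaw":0},{"grip":1,"slide":[0,0,0],"yaw":0},{"grip":1,"slide":[0,0,0],"yaw":0}]' 70
python3 -m jog '[{"grip":1,"slide":[0,0,-2],"yaw":0},{"grip":1,"slide":[0,0,-4.5],"yaw":0},{"grip":1,"slide":[0,0,-4.5],"yaw":0},{"grip":1,"slide":[0,0,-1.5],"yaw":0},{"grip":1,"slide":[0,0,0],"yaw":0},{"grip":1,"slide":[0,0,0],"yaw":0}]'
python3 - <<'E'
from h import *
look("w9",[("strap_mid",.142)])
p,r=pose(); print(togo([.4791,-.187,p[2]]),togo([.535,-.1813,p[2]]))
E
```

```text
clock: 18.15
position: [0.3829, 0.3351, 0.0746]
ee_rot: [0.093, 0.996, -0.011, -0.003]
ft_force: [-2.3, -3.0, 11.6]
grip_width: 0.393
grasp_force: 69.8
clock: 18.75
position: [0.3834, 0.3368, 0.1969]
ee_rot: [0.093, 0.996, -0.012, -0.004]
ft_force: [-0.0, -0.3, -4.7]
grip_width: 0.393
grasp_force: 72.3
tcp [0.3831 0.3366 0.1964] heading 2.955
strap_mid 0.95 px [252. 207.] box centre [0.3698 0.3382] size [0.0339 0.1237] long-axis heading -0.195
[-19.14 -49.67   1.13] [-24.53 -48.08   1.05]
```

View pics/w9.png

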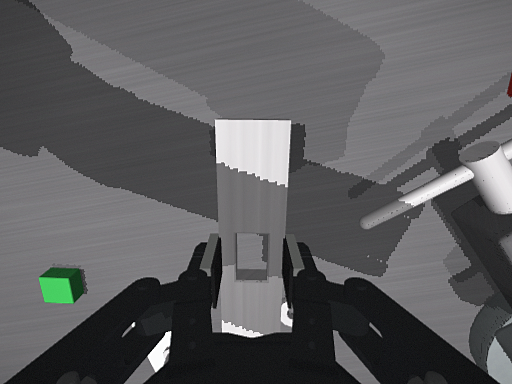

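The strap is held square, with the slot at px x 236–268, y 232–279, and its ends level. I carry it over to the stud.

```bash
python3 - <<'E'
from h import *
p,r=pose();c=cal("wrist")
a=px2w("wrist",(252,232),.134,c);b=px2w("wrist",(252,279),.134,c);e=px2w("wrist",(253,120),.134,c)
for n,q in (("slot",(a+b)/2),("end",e)): print(n,np.round(r.inv().apply(q-p),4)); 
print(np.linalg.norm(a-b))
E
python3 -m jog '[{"grip":1,"slide":[-2.23,-4.37,0],"yaw":0},{"grip":1,"slide":[-2.23,-4.37,0],"yaw":0},{"grip":1,"slide":[-2.23,-4.37,0],"yaw":0},{"grip":1,"slide":[-2.23,-4.37,0],"yaw":0},{"grip":1,"slide":[-2.23,-4.37,0],"yaw":0},{"grip":1,"slide":[-2.23,-4.37,0],"yaw":0},{"grip":1,"slide":[-2.23,-4.37,0],"yaw":0},{"grip":1,"slide":[-2.23,-4.37,0],"yaw":0}]'
python3 -m jog '[{"grip":1,"slide":[-2.23,-4.37,0],"yaw":0},{"grip":1,"slide":[-2.23,-4.37,0],"yaw":0},{"grip":1,"slide":[-2.23,-4.37,0],"yaw":0},{"grip":1,"slide":[0,0,0],"yaw":-0.13},{"grip":1,"slide":[0,0,0],"yaw":-0.13},{"grip":1,"slide":[0,0,0],"yaw":0},{"grip":1,"slide":[0,0,0],"yaw":0},{"grip":1,"slide":[0,0,0],"yaw":0}]'
python3 - <<'E'
from h import *
look("w10",[("strap_mid",.142),("tube_fixture",.058)])
o=manip.get_obs(); print(np.round(o["joint_pos"],3)); x,r=pose(); print(heading(r),"tilt",np.round(r.as_matrix()[:,2],4))
E
```

```text
slot [0.0004 0.0006 0.0624]
end [0.0738 0.0011 0.0629]
0.029799035381468664
clock: 19.65
position: [0.4937, -0.0409, 0.2041]
ee_rot: [0.093, 0.996, -0.011, -0.005]
ft_force: [1.2, 0.9, -5.1]
grip_width: 0.399
grasp_force: 72.3
clock: 20.45
position: [0.5356, -0.1796, 0.2076]
ee_rot: [-0.036, 0.999, -0.01, -0.005]
ft_force: [0.7, -0.4, -4.1]
grip_width: 0.397
grasp_force: 72.4
tcp [ 0.5357 -0.1797  0.2079] heading -3.07
strap_mid 0.75 px [251. 208.] box centre [ 0.5275 -0.1811] size [0.1339 0.0369] long-axis heading 0.064
tube_fixture 0.78 px [253. 234.] box centre [ 0.5816 -0.1788] size [0.0372 0.0279] long-axis heading 0.085
[ 0.77   0.346 -0.643  1.713  0.248  1.165  1.699]
-3.068643819733616 tilt [-0.0089 -0.0218 -0.9997]
```

View pics/w10.png

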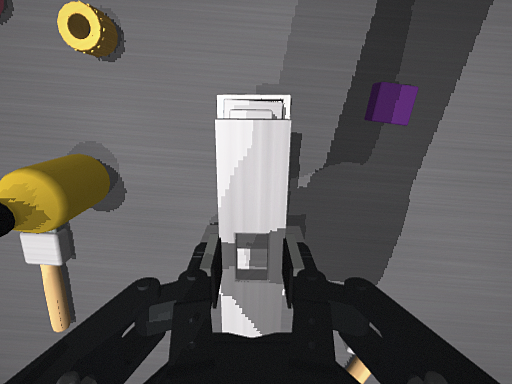

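Strap is in line with the fixture, with blocks beneath its near end at px (253,105). I lower to just above the stud tip and check.

```bash
python3 - <<'E'
from h import *
print(togo([.538,-.1816,.180]))
E
python3 -m jog '[{"grip":1,"slide":[-0.3,-0.25,2.5],"yaw":0},{"grip":1,"slide":[0,0,0.2],"yaw":0},{"grip":1,"slide":[0,0,0],"yaw":0},{"grip":1,"slide":[0,0,0],"yaw":0}]'
python3 - <<'E'
from h import *
im,c=look("w11",[])
print(togo([.538,-.1816,.136]))
x,r=pose(); q=lambda d: np.round(w2px("wrist",x+r.apply(d),c),1)
print("slot corners top", [q([a,b,.0624]) for a in(-.0146,.0154) for b in(-.0084,.0096)], "stud",np.round(w2px("wrist",[.537,-.1825,.098],c),1))
cv2.imwrite("pics/w11c.png",cv2.resize(im[190:320,190:320],(600,600),interpolation=cv2.INTER_CUBIC))
E
```

```text
[-0.24 -0.14  2.82]
clock: 21.0
position: [0.5391, -0.1827, 0.1822]
ee_rot: [-0.037, 0.999, -0.011, -0.004]
ft_force: [0.9, -0.6, -4.2]
grip_width: 0.395
grasp_force: 72.4
tcp [ 0.5391 -0.1827  0.1823] heading -3.068
[0.06 0.22 4.63]
slot corners top [array([235.9, 279. ]), array([267.3, 279. ]), array([234.8, 231.9]), array([268.3, 231.8])] stud [254.1 236.1]
```

View pics/w11c.png

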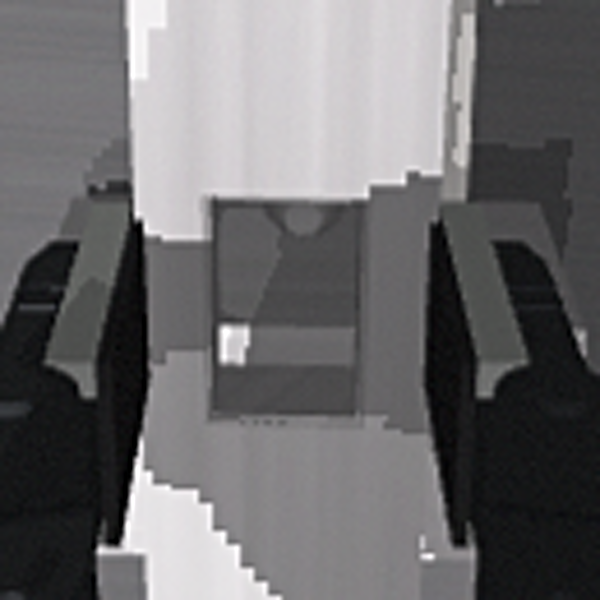

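The stud tip shows in the slot at px (255.4,237.7), about 1.5 mm off the slot centreline. I correct and lower.

```bash
python3 - <<'E'
from h import *
print(togo([.5385,-.1811,.150]))
E
python3 -m jog '[{"grip":1,"slide":[0.05,0.15,0.3],"yaw":0},{"grip":1,"slide":[0,0.05,1.5],"yaw":0},{"grip":1,"slide":[0,0.05,1.3],"yaw":0},{"grip":1,"slide":[0,0,0],"yaw":0},{"grip":1,"slide":[0,0,0],"yaw":0}]'
python3 - <<'E'
from h import *
print(togo([.5385,-.1811,.1335]))
E
```

```text
[0.02 0.24 3.23]
clock: 21.55
position: [0.5375, -0.1809, 0.1496]
ee_rot: [-0.037, 0.999, -0.01, -0.005]
ft_force: [-0.1, -0.1, -3.8]
grip_width: 0.395
grasp_force: 72.4
[-0.12  0.01  1.61]
```

Threaded without contact. I lower the rest.

```bash
python3 -m jog '[{"grip":1,"slide":[-0.1,0,1],"yaw":0},{"grip":1,"slide":[0,0.04,0.5],"yaw":0},{"grip":1,"slide":[0,0,0.1],"yaw":0},{"grip":1,"slide":[0,0,0],"yaw":0},{"grip":1,"slide":[0,0,0],"yaw":0}]'
```

```text
clock: 22.05
position: [0.5388, -0.1809, 0.1345]
ee_rot: [-0.037, 0.999, -0.011, -0.005]
ft_force: [0.8, 1.3, -4.4]
grip_width: 0.396
grasp_force: 72.4
```

```bash
python3 -m jog '[{"grip":1,"slide":[0,0,0.2],"yaw":0},{"grip":1,"slide":[0,0,0],"yaw":0},{"grip":1,"slide":[0,0,0],"yaw":0}]'
python3 -m jog '[{"grip":-0.4,"slide":[0,0,0],"yaw":0},{"grip":-0.4,"slide":[0,0,0],"yaw":0},{"grip":-0.4,"slide":[0,0,0],"yaw":0},{"grip":-0.4,"slide":[0,0,-3],"yaw":0},{"grip":-0.4,"slide":[0,0,-4.5],"yaw":0},{"grip":-0.4,"slide":[0,0,-2.5],"yaw":0},{"grip":-0.4,"slide":[0,0,0],"yaw":0}]'
python3 - <<'E'
from h import *
im,c=look("w12",[("strap_mid",.07)])
print(togo([.5355,.3535,.235]))
cv2.imwrite("pics/w12c.png",cv2.resize(im[80:300,150:370],(500,500)))
E
```

```text
clock: 22.35
position: [0.5389, -0.181, 0.1327]
ee_rot: [-0.037, 0.999, -0.011, -0.004]
ft_force: [-0.2, 0.6, -0.5]
grip_width: 0.396
grasp_force: 73.0
clock: 23.05
position: [0.5412, -0.1789, 0.2364]
ee_rot: [-0.037, 0.999, -0.012, -0.002]
ft_force: [-0.2, 0.4, -0.2]
grip_width: 0.698
grasp_force: 0.0
tcp [ 0.5403 -0.179   0.234 ] heading -3.068
strap_mid 0.63 px [253. 177.] box centre [ 0.5393 -0.1817] size [0.1499 0.0368] long-axis heading 0.066
[-3.51 53.11 -1.43]
```

View pics/w12c.png

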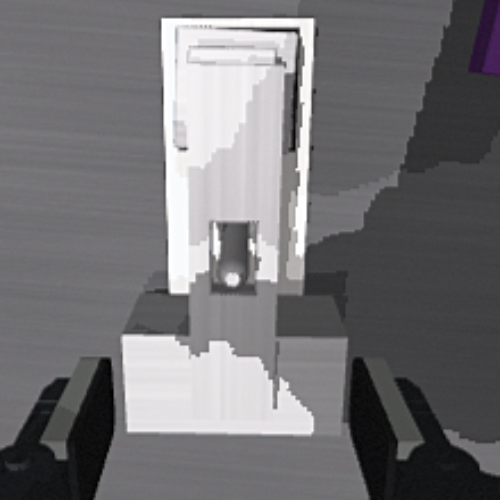

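The strap lies level on the tube and narrow block, with the stud in the slot and its tip at px (252,203). Next is the washer.

```bash
python3 - <<'E'
from h import *
print("stud",px2w("wrist",(252.1,202.8),.098))
E
python3 -m jog '[{"grip":-0.4,"slide":[-0.32,4.83,-0.13],"yaw":0},{"grip":-0.4,"slide":[-0.32,4.83,-0.13],"yaw":0},{"grip":-0.4,"slide":[-0.32,4.83,-0.13],"yaw":0},{"grip":-0.4,"slide":[-0.32,4.83,-0.13],"yaw":0},{"grip":-0.4,"slide":[-0.32,4.83,-0.13],"yaw":0},{"grip":-0.4,"slide":[-0.32,4.83,-0.13],"yaw":0},{"grip":-0.4,"slide":[-0.32,4.83,-0.13],"yaw":0},{"grip":-0.4,"slide":[-0.32,4.83,-0.13],"yaw":0}]'
python3 -m jog '[{"grip":-0.4,"slide":[-0.32,4.83,0],"yaw":0},{"grip":-0.4,"slide":[-0.32,4.83,0],"yaw":0},{"grip":-0.4,"slide":[-0.32,4.83,0],"yaw":0},{"grip":-0.4,"slide":[0,0,1],"yaw":0},{"grip":-0.4,"slide":[0,0,0],"yaw":0},{"grip":-0.4,"slide":[0,0,0],"yaw":0}]'
python3 - <<'E'
from h import *
look("w13",[("washer_mid",.01)])
x,r=pose(); print("tilt",np.round(r.as_matrix()[:,2],4),np.round(manip.get_obs()["joint_pos"],2))
E
```

```text
stud [ 0.53395392 -0.181311    0.098     ]
clock: 23.95
position: [0.5358, 0.21, 0.2328]
ee_rot: [-0.037, 0.999, -0.011, -0.006]
ft_force: [0.4, -0.5, 0.3]
grip_width: 0.701
grasp_force: 0.0
clock: 24.55
position: [0.5355, 0.3522, 0.2199]
ee_rot: [-0.036, 0.999, -0.012, -0.006]
ft_force: [1.1, -0.4, -0.4]
grip_width: 0.697
grasp_force: 0.0
tcp [0.5359 0.3519 0.2206] heading -3.07
washer_mid 0.9 px [255. 190.] box centre [0.5389 0.3534] size [0.039 0.039] long-axis heading 0.856
tilt [-0.0087 -0.0225 -0.9997] [-0.08  0.56 -0.81  1.47  0.42  1.31  0.71]
```

Run:
```python
from h import *
print(togo([.5395,.355,.075]))
```

```text
[-0.51  0.61 14.59]
```

```bash
python3 -m jog '[{"grip":-0.4,"slide":[-0.5,0.6,4.5],"yaw":0},{"grip":-0.4,"slide":[0,0,4.5],"yaw":0},{"grip":-0.4,"slide":[0,0,3],"yaw":0},{"grip":-0.4,"slide":[0,0,2],"yaw":0},{"grip":-0.4,"slide":[0,0,0.6],"yaw":0},{"grip":-0.4,"slide":[0,0,0],"yaw":0},{"grip":-0.4,"slide":[0,0,0],"yaw":0}]'
python3 - <<'E'
from h import *
print(togo([.5395,.355,.075]))
E
```

```text
clock: 25.35
position: [0.5394, 0.3568, 0.0766]
ee_rot: [-0.037, 0.999, -0.01, -0.004]
ft_force: [-0.1, 0.4, 0.3]
grip_width: 0.704
grasp_force: 0.0
[ 0.   -0.17  0.17]
```

```bash
python3 -m jog '[{"grip":0,"slide":[0,-0.15,0.15],"yaw":0},{"grip":1,"slide":[0,0,0],"yaw":0},{"grip":1,"slide":[0,0,0],"yaw":0},{"grip":1,"slide":[0,0,0],"yaw":0},{"grip":1,"slide":[0,0,0],"yaw":0},{"grip":1,"slide":[0,0,0],"yaw":0}]' 50
python3 -m jog '[{"grip":1,"slide":[0,0,-2],"yaw":0},{"grip":1,"slide":[0,0,-4.5],"yaw":0},{"grip":1,"slide":[0,0,-4.5],"yaw":0},{"grip":1,"slide":[0,0,-3],"yaw":0},{"grip":1,"slide":[0,0,0],"yaw":0}]'
python3 - <<'E'
from h import *
look("w14",[("washer_mid",.15)])
print(togo([.540,-.181,.23]))
E
```

```text
clock: 25.95
position: [0.5394, 0.3553, 0.0752]
ee_rot: [-0.037, 0.999, -0.01, -0.004]
ft_force: [-1.3, -2.6, 6.7]
grip_width: 0.43
grasp_force: 49.8
clock: 26.45
position: [0.5411, 0.3598, 0.2194]
ee_rot: [-0.037, 0.999, -0.009, -0.001]
ft_force: [-0.4, 0.3, -0.1]
grip_width: 0.433
grasp_force: 50.5
tcp [0.5406 0.3589 0.2165] heading -3.068
washer_mid 0.87 px [257. 243.] box centre [0.5422 0.3593] size [0.0439 0.0384] long-axis heading 0.182
[  3.99 -53.8   -0.42]
```

```bash
python3 -m jog '[{"grip":1,"slide":[0.36,-4.88,0],"yaw":0},{"grip":1,"slide":[0.36,-4.88,0],"yaw":0},{"grip":1,"slide":[0.36,-4.88,0],"yaw":0},{"grip":1,"slide":[0.36,-4.88,0],"yaw":0},{"grip":1,"slide":[0.36,-4.88,0],"yaw":0},{"grip":1,"slide":[0.36,-4.88,0],"yaw":0},{"grip":1,"slide":[0.36,-4.88,0],"yaw":0},{"grip":1,"slide":[0.36,-4.88,0],"yaw":0}]'
python3 -m jog '[{"grip":1,"slide":[0.36,-4.88,0.5],"yaw":0},{"grip":1,"slide":[0.36,-4.88,0.5],"yaw":0},{"grip":1,"slide":[0.36,-4.88,0.5],"yaw":0},{"grip":1,"slide":[0,0,0.5],"yaw":0},{"grip":1,"slide":[0,0,0],"yaw":0},{"grip":1,"slide":[0,0,0],"yaw":0}]'
python3 - <<'E'
from h import *
im,c=look("w15",[("washer_mid",.14)])
x,r=pose(); print(togo([.540,-.181,.187]),r.as_matrix()[:,2])
print("stud px",w2px("wrist",[.537,-.1825,.098],c))
cv2.imwrite("pics/w15c.png",cv2.resize(im[160:310,180:330],(600,600),interpolation=cv2.INTER_CUBIC))
E
```

```text
clock: 27.35
position: [0.539, -0.0355, 0.2209]
ee_rot: [-0.037, 0.999, -0.011, -0.006]
ft_force: [0.3, 0.9, -1.5]
grip_width: 0.43
grasp_force: 50.5
clock: 27.95
position: [0.5397, -0.1789, 0.2045]
ee_rot: [-0.038, 0.999, -0.01, -0.005]
ft_force: [-0.1, -0.0, -0.8]
grip_width: 0.429
grasp_force: 50.5
tcp [ 0.54   -0.1786  0.2049] heading -3.065
washer_mid 0.82 px [253. 258.] box centre [ 0.5374 -0.1802] size [0.0425 0.0365] long-axis heading 0.084
[ 0.01 -0.2   1.82] [-0.00875408 -0.02119736 -0.99973698]
stud px [249.02108989 220.46810807]
```

View pics/w15c.png

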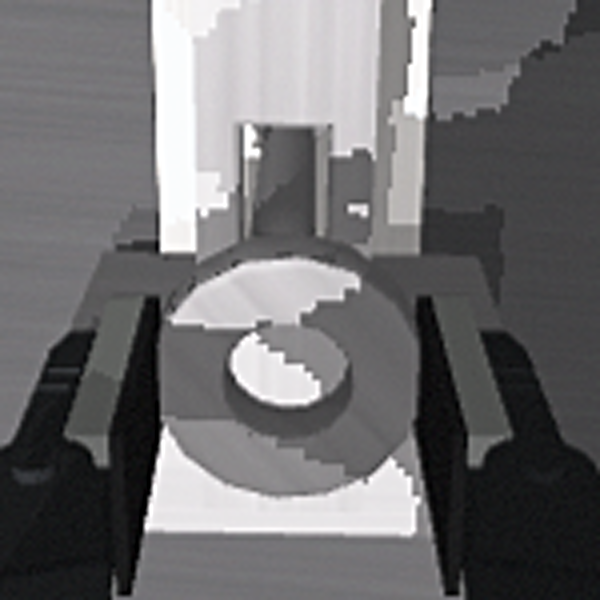

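The washer is held, with its ellipse centre at px (252.2,254.2). The stud shows in the slot at column about 251.

Run:
```python
from h import *
c=cal("wrist"); x,r=pose()
w=px2w("wrist",(252.25,254.25),x[2]-.0652,c); d=r.inv().apply(w-x); print("washer",w,d)
cc=x+r.apply([d[0],d[1],.0702]); print("centre",cc)
s=np.array([.537,-.1816]); t=np.r_[x[:2]+s-cc[:2],.184]; print("tcp target",t,togo(t),togo(np.r_[t[:2],.150]))
```

```text
washer [ 0.53974068 -0.17908003  0.13995697] [-0.00024271  0.00094367  0.06519532]
centre [ 0.53969687 -0.17918611  0.1349536 ]
tcp target [ 0.53744471 -0.18107116  0.184     ] [ 0.27 -0.18  2.12] [ 0.23 -0.11  5.52]
```

```bash
python3 -m jog '[{"grip":1,"slide":[0.25,-0.2,1.5],"yaw":0},{"grip":1,"slide":[0,0,0.8],"yaw":0},{"grip":1,"slide":[0,0,0],"yaw":0},{"grip":1,"slide":[0,0,0],"yaw":0}]'
python3 - <<'E'
from h import *
im,c=look("w16",[])
print(togo([.5374,-.1811,.150]))
print("stud px",w2px("wrist",[.537,-.1816,.098],c))
cv2.imwrite("pics/w16c.png",cv2.resize(im[160:310,180:330],(600,600),interpolation=cv2.INTER_CUBIC))
E
```

```text
clock: 28.45
position: [0.5372, -0.1828, 0.1819]
ee_rot: [-0.037, 0.999, -0.01, -0.005]
ft_force: [-0.2, 0.3, 0.2]
grip_width: 0.433
grasp_force: 50.5
tcp [ 0.5375 -0.1829  0.1823] heading -3.068
[-0.04  0.24  3.22]
stud px [255.38358426 239.11500051]
```

View pics/w16c.png

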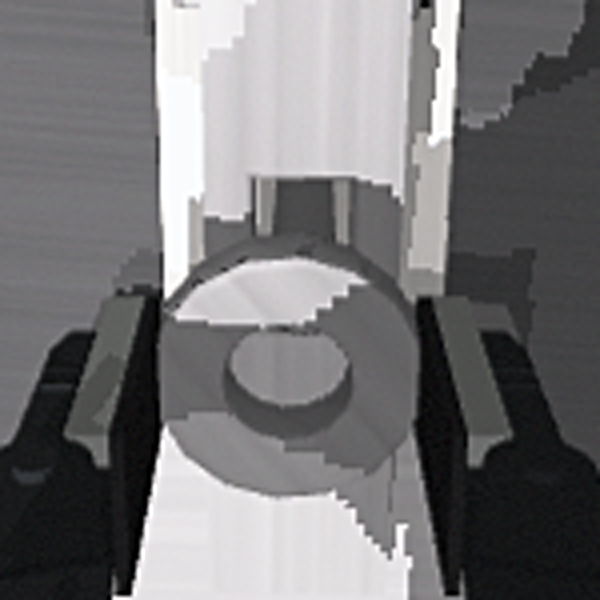

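The stud band is at column 256, as predicted; the tip is just hidden by the bore rim. I apply the correction and lower gently, watching the force.

```bash
python3 -m jog '[{"grip":1,"slide":[0,0.2,0],"yaw":0},{"grip":1,"slide":[0,0.02,0.7],"yaw":0},{"grip":1,"slide":[0,0.02,0.5],"yaw":0},{"grip":1,"slide":[0,0.02,0.4],"yaw":0},{"grip":1,"slide":[0,0,0],"yaw":0},{"grip":1,"slide":[0,0,0],"yaw":0}]'
python3 - <<'E'
from h import *
print(togo([.5374,-.1809,.148]))
E
```

```text
clock: 29.1
position: [0.537, -0.1808, 0.1661]
ee_rot: [-0.037, 0.999, -0.011, -0.005]
ft_force: [-0.2, 0.7, 0.4]
grip_width: 0.435
grasp_force: 50.5
[-0.05  0.02  1.81]
```

```bash
python3 -m jog '[{"grip":1,"slide":[-0.05,0.02,1],"yaw":0},{"grip":1,"slide":[0,0,0.6],"yaw":0},{"grip":1,"slide":[0,0,0.3],"yaw":0},{"grip":1,"slide":[0,0,0],"yaw":0},{"grip":1,"slide":[0,0,0],"yaw":0}]'
```

```text
clock: 29.6
position: [0.5374, -0.1809, 0.1472]
ee_rot: [-0.037, 0.999, -0.011, -0.005]
ft_force: [0.0, -0.6, -0.1]
grip_width: 0.43
grasp_force: 50.5
```

```bash
python3 -m jog '[{"grip":1,"slide":[0,0,0.15],"yaw":0},{"grip":1,"slide":[0,0,0],"yaw":0},{"grip":-0.4,"slide":[0,0,0],"yaw":0},{"grip":-0.4,"slide":[0,0,0],"yaw":0},{"grip":-0.4,"slide":[0,0,-3],"yaw":0},{"grip":-0.4,"slide":[0,0,-4.5],"yaw":0},{"grip":-0.4,"slide":[0,0,-1],"yaw":0},{"grip":-0.4,"slide":[0,0,0],"yaw":0}]'
python3 - <<'E'
from h import *
im,c=look("w17",[("washer_mid",.08),("strap_mid",.07)])
E
python3 -m jog '[{"grip":-0.4,"slide":[2.87,-2.86,0],"yaw":0},{"grip":-0.4,"slide":[2.87,-2.86,0],"yaw":0},{"grip":-0.4,"slide":[2.87,-2.86,0],"yaw":0},{"grip":-0.4,"slide":[2.87,-2.86,0],"yaw":0},{"grip":-0.4,"slide":[2.87,-2.86,0],"yaw":0},{"grip":-0.4,"slide":[0,0,0],"yaw":0},{"grip":-0.4,"slide":[0,0,0],"yaw":0},{"grip":-0.4,"slide":[0,0,0],"yaw":0}]'
python3 - <<'E'
from h import *
im,c=look("w18",[("knob_mid",.03)])
a=cv2.resize(cv2.imread("pics/w17.png")[60:300,130:380],(400,384)); b=cv2.resize(im,(400,384))
cv2.imwrite("pics/w178.png",np.hstack([a,b]))
E
```

```text
clock: 30.4
position: [0.5391, -0.1793, 0.2327]
ee_rot: [-0.037, 0.999, -0.012, -0.003]
ft_force: [-0.7, -0.5, -1.0]
grip_width: 0.7
grasp_force: 0.0
tcp [ 0.5382 -0.1793  0.2309] heading -3.068
washer_mid 0.75 px [250. 188.] box centre [ 0.5363 -0.1821] size [0.0396 0.0383] long-axis heading 0.084
strap_mid 0.6 px [252. 170.] box centre [ 0.4951 -0.1851] size [0.0632 0.0377] long-axis heading 0.081
strap_mid 0.57 px [273. 227.] box centre [ 0.5344 -0.1817] size [0.173  0.0953] long-axis heading 0.07
clock: 31.35
position: [0.406, -0.3312, 0.2343]
ee_rot: [-0.038, 0.999, -0.01, -0.005]
ft_force: [1.1, 0.3, -0.3]
grip_width: 0.696
grasp_force: 0.0
tcp [ 0.4063 -0.3311  0.2345] heading -3.066
knob_mid 0.9 px [254. 186.] box centre [ 0.4011 -0.3332] size [0.0391 0.0368] long-axis heading 0.079
knob_mid 0.88 px [322. 116.] box centre [ 0.33   -0.2793] size [0.0384 0.0363] long-axis heading 0.898
knob_mid 0.8 px [158. 154.] box centre [ 0.3783 -0.4283] size [0.036  0.0431] long-axis heading -0.827
```

View pics/w178.png

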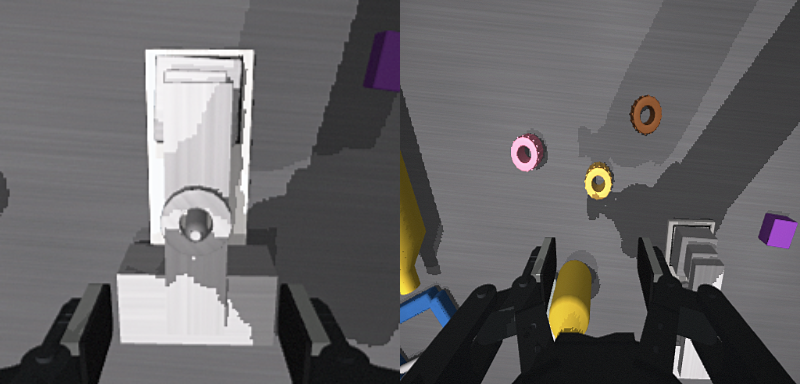

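Left: the washer lies flat on the strap around the stud. Right: the brass nut is under the gripper at crop (598,182), with pink left and brown right, both clear.

```bash
python3 - <<'E'
from h import *
print(togo([.4028,-.332,.072]))
E
python3 -m jog '[{"grip":-0.4,"slide":[0.35,0.2,4.5],"yaw":0},{"grip":-0.4,"slide":[0,0,4.5],"yaw":0},{"grip":-0.4,"slide":[0,0,4],"yaw":0},{"grip":-0.4,"slide":[0,0,2.2],"yaw":0},{"grip":-0.4,"slide":[0,0,0.7],"yaw":0},{"grip":-0.4,"slide":[0,0,0],"yaw":0},{"grip":-0.4,"slide":[0,0,0],"yaw":0}]'
python3 - <<'E'
from h import *
print(togo([.4028,-.332,.072]))
E
```

```text
[ 0.19  0.26 16.27]
clock: 32.15
position: [0.4016, -0.3341, 0.0774]
ee_rot: [-0.037, 0.999, -0.011, -0.004]
ft_force: [0.2, -0.5, 1.0]
grip_width: 0.699
grasp_force: 0.0
[-0.14  0.21  0.54]
```

```bash
python3 -m jog '[{"grip":-0.4,"slide":[-0.1,0.2,0.2],"yaw":0},{"grip":0,"slide":[0,0,0.1],"yaw":0},{"grip":1,"slide":[0,0,0],"yaw":0},{"grip":1,"slide":[0,0,0],"yaw":0},{"grip":1,"slide":[0,0,0],"yaw":0},{"grip":1,"slide":[0,0,0],"yaw":0}]' 50
python3 -m jog '[{"grip":1,"slide":[0,0,-2],"yaw":0},{"grip":1,"slide":[0,0,-4.5],"yaw":0},{"grip":1,"slide":[0,0,-4.5],"yaw":0},{"grip":1,"slide":[0,0,-4],"yaw":0},{"grip":1,"slide":[0,0,0],"yaw":0},{"grip":1,"slide":[0,0,0],"yaw":0}]'
python3 - <<'E'
from h import *
print(togo([.5374,-.1809,.22]))
E
```

```text
clock: 32.75
position: [0.4017, -0.3322, 0.0741]
ee_rot: [-0.037, 0.999, -0.011, -0.004]
ft_force: [-1.7, 2.3, 6.5]
grip_width: 0.415
grasp_force: 49.2
clock: 33.35
position: [0.4028, -0.329, 0.2238]
ee_rot: [-0.037, 0.999, -0.012, -0.004]
ft_force: [-1.1, 0.1, -1.9]
grip_width: 0.412
grasp_force: 50.2
[-14.52  13.78  -0.07]
```

```bash
python3 -m jog '[{"grip":1,"slide":[-2.9,2.76,0],"yaw":0},{"grip":1,"slide":[-2.9,2.76,0],"yaw":0},{"grip":1,"slide":[-2.9,2.76,0],"yaw":0},{"grip":1,"slide":[-2.9,2.76,0],"yaw":0},{"grip":1,"slide":[-2.9,2.76,0],"yaw":0},{"grip":1,"slide":[0,0,0],"yaw":0},{"grip":1,"slide":[0,0,0],"yaw":0},{"grip":1,"slide":[0,0,0],"yaw":0}]'
python3 - <<'E'
from h import *
im,c=look("w19",[("knob_mid",.174),("washer_mid",.08)])
cv2.imwrite("pics/w19c.png",cv2.resize(im[160:310,180:330],(600,600),interpolation=cv2.INTER_CUBIC))
E
```

```text
clock: 34.15
position: [0.5361, -0.1814, 0.2175]
ee_rot: [-0.036, 0.999, -0.01, -0.006]
ft_force: [-0.9, 0.1, -1.5]
grip_width: 0.414
grasp_force: 50.3
tcp [ 0.5361 -0.1817  0.2178] heading -3.07
knob_mid 0.73 px [ 54. 191.] box centre [ 0.5    -0.2753] size [0.029  0.0653] long-axis heading -1.222
knob_mid 0.71 px [4. 8.] box centre [ 0.4284 -0.2801] size [0.0051 0.008 ] long-axis heading -0.208
knob_mid 0.67 px [253. 270.] box centre [ 0.5313 -0.1816] size [0.0466 0.0336] long-axis heading 0.035
washer_mid 0.58 px [255. 200.] box centre [ 0.5346 -0.1821] size [0.0372 0.0387] long-axis heading -1.532
```

View pics/w19c.png

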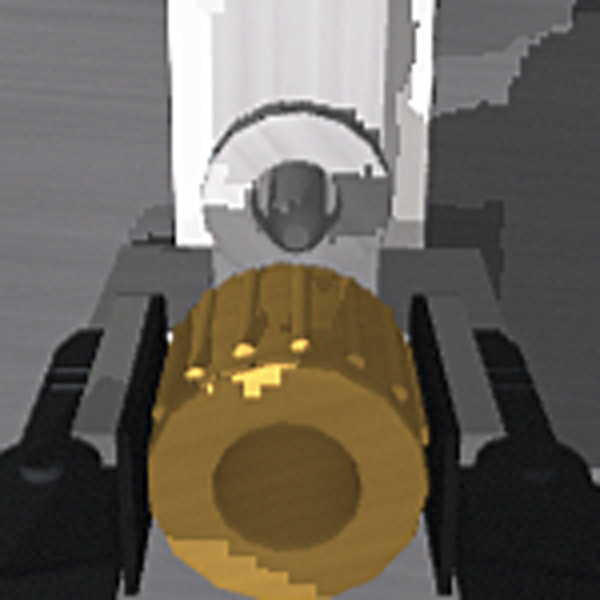

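The nut's bore centre is at px (251.6,281.8), the stud tip at about (254.2,218), and the washer is around the stud.

Run:
```python
from h import *
c=cal("wrist"); x,r=pose()
k=px2w("wrist",(251.7,281.75),x[2]-.0441,c); s=px2w("wrist",(254.2,218),.098,c)
print("nut top",k,"tool",r.inv().apply(k-x),"stud",s, "washer",px2w("wrist",(180+297/4,160+200/4),.08,c))
d=s-k; print(d); t=[x[0]+d[0],x[1]+d[1],.178]; print(t,togo(t),togo([t[0],t[1],.16]))
```

```text
nut top [ 0.53876627 -0.18180292  0.17428021] tool [-0.00288755  0.00061742  0.04406752] stud [ 0.53750735 -0.1816113   0.098     ] washer [ 0.53817143 -0.1817463   0.08      ]
[-0.00125892  0.00019161 -0.07628021]
[np.float64(0.5350918410318697), np.float64(-0.18146810028253527), 0.178] [0.08 0.11 4.04] [0.06 0.15 5.84]
```

```bash
python3 -m jog '[{"grip":1,"slide":[0.05,0.05,2.5],"yaw":0},{"grip":1,"slide":[0,0.05,1.3],"yaw":0},{"grip":1,"slide":[0,0,0],"yaw":0},{"grip":1,"slide":[0,0,0],"yaw":0},{"grip":1,"slide":[0,0,0],"yaw":0}]'
python3 - <<'E'
from h import *
print(togo([.5351,-.1814,.168]))
im,c=look("w20",[])
x,r=pose(); print("bore top px",w2px("wrist",x+r.apply([-.0029,.0006,.0441]),c),"stud",w2px("wrist",[.5375,-.1816,.098],c))
E
```

```text
clock: 34.8
position: [0.5366, -0.1805, 0.1816]
ee_rot: [-0.037, 0.999, -0.011, -0.004]
ft_force: [0.0, 1.1, -1.2]
grip_width: 0.414
grasp_force: 50.3
[ 0.14 -0.05  1.36]
tcp [ 0.5366 -0.1805  0.1817] heading -3.068
bore top px [251.6629533  281.81879087] stud [251.69529942 240.47009272]
```

```bash
python3 -m jog '[{"grip":1,"slide":[0.14,-0.05,0.3],"yaw":0},{"grip":1,"slide":[0,0,0.5],"yaw":0},{"grip":1,"slide":[0,0.02,0.4],"yaw":0},{"grip":1,"slide":[0,0,0.3],"yaw":0},{"grip":1,"slide":[0,0,0],"yaw":0},{"grip":1,"slide":[0,0,0],"yaw":0}]'
```

```text
clock: 35.45
position: [0.5347, -0.181, 0.1657]
ee_rot: [-0.037, 0.999, -0.011, -0.005]
ft_force: [-0.3, -0.1, -1.0]
grip_width: 0.412
grasp_force: 50.3
```

Threaded. I lower to the washer, release, and back off.

```bash
python3 -m jog '[{"grip":1,"slide":[-0.05,0,0.6],"yaw":0},{"grip":1,"slide":[0,0,0.35],"yaw":0},{"grip":1,"slide":[0,0,0.15],"yaw":0},{"grip":1,"slide":[0,0,0],"yaw":0},{"grip":1,"slide":[0,0,0],"yaw":0}]'
python3 -m jog '[{"grip":0,"slide":[0,0,0],"yaw":0},{"grip":-0.4,"slide":[0,0,0],"yaw":0},{"grip":-0.4,"slide":[0,0,0],"yaw":0},{"grip":-0.4,"slide":[0,0,-3],"yaw":0},{"grip":-0.4,"slide":[0,0,-4.5],"yaw":0},{"grip":-0.4,"slide":[0,0,-3],"yaw":0},{"grip":-0.4,"slide":[0,0,0],"yaw":0},{"grip":-0.4,"slide":[0,0,0],"yaw":0}]'
python3 - <<'E'
from h import *
im,c=look("w21",[("knob_mid",.11)])
s=manip.camera("side"); a=cv2.resize(im[60:300,130:380],(400,384)); b=cv2.resize(s[110:206,210:310],(400,384))
cv2.imwrite("pics/fin.png",np.hstack([a,b]))
E
```

```text
clock: 35.95
position: [0.5351, -0.1813, 0.1547]
ee_rot: [-0.037, 0.999, -0.011, -0.005]
ft_force: [0.8, 0.6, -0.7]
grip_width: 0.419
grasp_force: 50.3
clock: 36.75
position: [0.5361, -0.1791, 0.2601]
ee_rot: [-0.037, 0.999, -0.011, -0.004]
ft_force: [-0.6, 0.3, -0.7]
grip_width: 0.698
grasp_force: 0.0
tcp [ 0.5357 -0.179   0.2591] heading -3.068
knob_mid 0.92 px [254. 203.] box centre [ 0.5341 -0.1826] size [0.0429 0.0362] long-axis heading 0.097
```

View pics/fin.png

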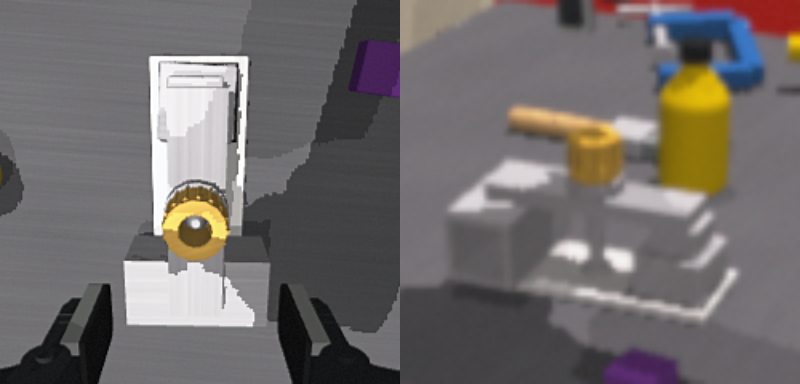

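The nut stands upright on the washer around the stud, everything is let go, and the bottle and brush are untouched. I hand in.

```bash
python3 -c "
from workcell import manip
print(manip.hand_in())"
```

```text
the job is handed in; nothing more can be done
None
```

The strap clamp is built on the tube fixture in the required order, with everything let go and the bottle and brush never touched; I handed it in at about 37 s and the hand-in returned no verdict.

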